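# Set the plate-stack wrapper to oblong platters

### The arm

A 6-joint arm with a two-finger parallel gripper is mounted at the origin on the work surface. World frame = base frame: x ahead of the robot, y to its left, z up, the work surface at z = 0. Lengths are in m, angles in rad, forces in N, time in s.
With the tool pointing down it reaches from about 0.25 to 0.725 m from the base axis. Payload 4 kg.
Tool frame: the origin (TCP) lies at the very end of the fingers, on their centre line; the grasp point (between the pads) lies 19 mm behind it; z points along the fingers, y is the direction in which the jaws open and shut (so a half turn about z gives the same grasp; the last joint's range is limited). The gripper opens to 85 mm and grips with 20 to 120 N. Pads are 22 mm wide; open, the fingers measure 114 mm over their backs; the gripper's body (76 mm by 85 mm) begins 54 mm behind the grasp point. The pads swing forward as they close: fully open they stand 13 mm farther back than shut.
Start: joints at [-1.228, 0.241, 0.005, 1.335, 0, 1.571], TCP at [0.168, -0.471, 0.231] pointing down, gripper open.
Joint ranges: [-2.72, 2.72], [-1.05, 1.87], [-1.09, 1.28], [-1.99, 2.15], [-1.42, 1.44], [-3.14, 3.14]. Speed limits (rad/s): [2.79, 2.79, 3.14, 3.14, 3.14, 3.14].

### API

Orientations are given as a unit quaternion [x, y, z, w].
In Python, from workcell import bot gives the robot as it stands.
- The arm moves only by the shell command python3 -m crank 'ROWS'. ROWS is JSON, a list that holds one entry, the list of rows, each a list of 5 numbers: the shift along the tool's x, y, z in mm, then the turn about the tool's z in degrees, then the closure in counts, from 0 (fully open) to 255 (shut). In form: [[[tx, ty, tz, turn, grip], ...]]. A call has 1 to 12 rows; each row shifts and turns the pose as measured when the row begins, along the tool's axes as they then stand; what a row does not reach is not made up. A row lasts 1/8 s, in which the tool goes at most 62.5 mm and 10.7 degrees, less where a joint would pass 70% of its speed; a pose out of reach is approached as far as the arm can. A call is refused whole if a number of a shift passes 62.5 or a number of a turn 10.7, either way. A call with a gripper value outside its range is refused whole. The fingers move at their own pace and stop on an object; the grip force is fixed at half the most. Time passes only in rows, so rows that do not move let the fingers close. It gives the time, the measured TCP pose, the force and the opening at its end, in the units of the state.
- bot.get_obs(): the state, without advancing time (a new reading comes with each control period).
- bot.camera(name): name is "scene" or "top"; returns a dict with "img" (480x640x3 uint8, blue, green, red), "depth" (480x640 float32, m along the optical axis (not along the pixel's ray), 0 where there is no reading), "fx", "fy", "cx", "cy" (pixels), "R" (3x3) and "t" (3): a world point X has camera coordinates R X + t. Camera axes: x right, y down, z forward; pixel columns grow to the right and rows downward; lengths in m; the calibration is good to about 2 mm. A picture is of the moment at which its call begins.
- bot.job_done(): hands the job in, once; it reports no verdict.
The state is a dict: "clock": time; "joint_pos": joint angles; "joint_vel": joint speeds; "tau": joint torques, N m; "eef_pos": TCP position; "tool_rot": TCP orientation; "ft_force": force on the tool from outside, world axes, zero at the start; "ft_torque": the same for the moment, N m; "grip_width": finger opening in m.
Only numpy, scipy, OpenCV 4.12 (cv2) and the standard library are available. Lean on these libraries where they do the work, as an engineer would, in place of code of your own. Each camera call takes 0.05 s, during which the arm holds its last target.

### The job

The next stack on the wrapper's turntable is oblong platters, so set the wrapper for it: push its gear lever out of the parking slot and through the gate, fully home in the slot marked with the long bar sign. Only push the lever's ball, gently, with the fingers, without taking hold of it, and let go when it is home; leave the crockery and everything else standing as it is.

Things in the scene. Friction and masses are not known exactly. Their poses are not given: they have to be found in the camera images.
- console: the wrapper's selector console, fixed: a grey box 240 (x) by 200 (y) by 110 mm high under a bare steel gate plate, with a 43 mm high ledge on each y side (130 by 100 mm, centres at y = +-150 mm) bearing small loose crockery. Origin: centre of its underside, right below the gate's middle; x points away from the robot (turned up to 26 degrees), y left, z up.
- gate (a point): middle of the gate, on top of the plate, 110 mm above the console's origin. 17 mm wide slots, centre lines in console axes: a cross channel at x = 0 from y = -34 to +34 mm; far and near legs at y = +34 and -34 mm, out to x = +34 and -34 mm (the four corner slots); a parking leg at y = 0 from x = 0 to -34 mm, near side only. Slots end 8.5 mm beyond. Steel between: columns change only at x = 0.
- knob (a point): centre of the black ball, 38 mm across, on the lever, a 12 mm rod. It stands 190 mm above the table upright, 170 mm in a corner slot, and moves 1.8 times as far as the rod at the gate: console x = +-60, y = +-57 mm when home in a corner slot; x = 0, y = +-62 mm at the cross channel's ends. Play 5 mm each side. It stays where left; 2 to 3 N at the ball move it. It begins in the parking leg.
- stem_mark (a point): a point on the lever's rod, at the gate plate, 112 mm from the lever's pivot (which lies 5 mm above the console's origin; the ball's centre is 185 mm from it). Fully home in a corner slot it lies about 28 mm (level distance) from that slot's sign.
- sel_fore (a joint): the lever's lean along the console's x, rad: 0 in the cross channel, about +0.34 at the end of the far legs, -0.34 at the end of the near legs
- sel_side (a joint): the lever's lean along the console's y, rad: 0 in the parking leg, about +0.32 in the +y column, -0.32 in the -y column (a little more, 0.34, at the ends of the cross channel)
- sign_bar: the sign for oblong platters, marking the wanted slot: a flat white ceramic bar, 42 mm (along the console's x) by 14 by 3 mm, glued on the gate plate. The four signs lie one just beyond the outer end of each corner slot, at console x = +-64, y = +-34 mm, in an order that changes. Origin: centre of its underside, 110 mm above the table.
- sign_disc: white disc sign, 34 mm across, 3 mm thick: another slot. Origin: centre of its underside.
- sign_square: white square sign, 31 mm wide, 3 mm thick: another slot. Origin: centre of its underside.
- sign_ring: white ring sign, 35 mm across with a 21 mm hole, 3 mm thick: another slot. Origin: centre of its underside.
- espresso_cup: white cup, 58 mm across, 52 mm high, loose on the console's +y ledge: leave alone. Origin: centre of its underside.
- sauce_dish: white dish, 68 mm across, 28 mm high, loose on the console's -y ledge: leave alone. Origin: centre of its underside.
- mug: white mug, 82 mm across, 92 mm high, on the table to the left: leave alone. Origin: centre of its underside.
- tumbler: glass, 72 mm across, 110 mm high, on the table to the left: leave alone. Origin: centre of its underside.
- bowl: white bowl, 130 mm across, 58 mm high, on the table to the right: leave alone. Origin: centre of its underside.
- tape_roll: clear roll of packing tape lying flat, 96 mm across, 48 mm high, on the table to the right: leave alone. Origin: centre of its underside.
- spoon: steel spoon, some 20 cm long, lying on the table to the left, nearest the robot: leave alone.

How it is judged:
By the outcome, as a careful person would: the job done as asked, in the order asked, and still so for the second after the job is handed in, with the robot touching nothing.
It also fails if it takes over 58 s, if anything falls off the work surface, if the arm or the gripper's body presses on something with over 40 N, if the wrist force passes 120 N, or if a joint passes its speed limit or range.

## Working session

There is one attempt and no reset: what is moved stays moved. The work goes in short steps, Python scripts to look and compute and a shell command to move; the robot and the scene stay as the last step left them, time stands still between calls to the robot, and variables do not carry over. Pictures are saved under pics/ and viewed, and the job is handed in when it is done.

```bash
mkdir -p pics; ls; python3 - <<'E'
from workcell import bot
import cv2,numpy as np
for n in("scene","top"):
    c=bot.camera(n); cv2.imwrite(f"pics/{n}0.png",c["img"]); np.savez(f"pics/{n}0.npz",**c)
    print(n,c["fx"],c["cx"],c["cy"],(-c["R"].T@c["t"]).round(3),c["R"].round(3).tolist())
o=bot.get_obs();print(o)
E
```

```text
pics
scene 436.79069079066426 321.86409884843715 241.73803474905958 [0.895 0.528 0.87 ] [[-0.82, 0.572, 0.001], [0.422, 0.607, -0.673], [-0.385, -0.552, -0.74]]
top 610.465570612676 333.83801882580127 238.56884194127946 [ 0.366 -0.014  1.562] [[-0.021, -1.0, -0.006], [-0.993, 0.022, -0.12], [0.12, 0.003, -0.993]]
{'clock': 0.1, 'joint_pos': array([-1.22798136e+00,  2.41330065e-01,  3.82500955e-03,  1.33518979e+00,
        3.45812731e-05,  1.57080805e+00]), 'joint_vel': array([-1.43441883e-03, -1.78116180e-03,  4.12769036e-03, -2.53215177e-04,
       -8.46837659e-04,  8.10821865e-05]), 'tau': array([ 3.81220498e-04, -3.73138225e+01,  2.53010005e+01,  1.08465119e-02,
        4.90896446e-05,  1.09008738e-05]), 'eef_pos': array([ 0.16788535, -0.47035807,  0.2304928 ]), 'tool_rot': array([ 9.85346228e-01,  1.70563506e-01, -1.44882954e-04, -9.38297705e-04]), 'ft_force': array([-0.89467243, -0.314512  , -0.68344706]), 'ft_torque': array([ 0.02757314, -0.01514759,  0.07424689]), 'grip_width': 0.08524275676598109}
```

View pics/scene0.png

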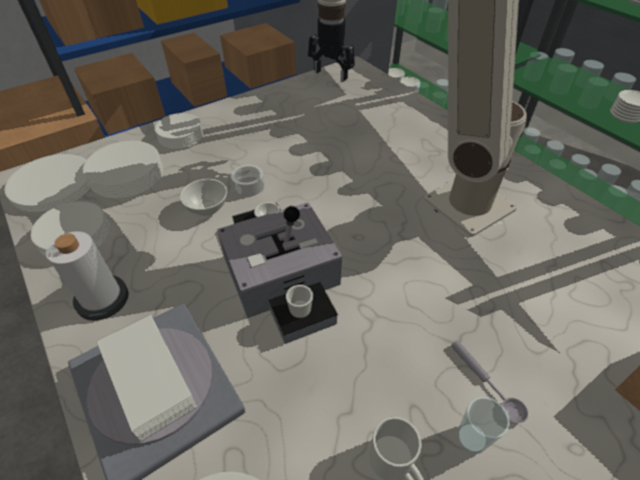

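View pics/top0.png

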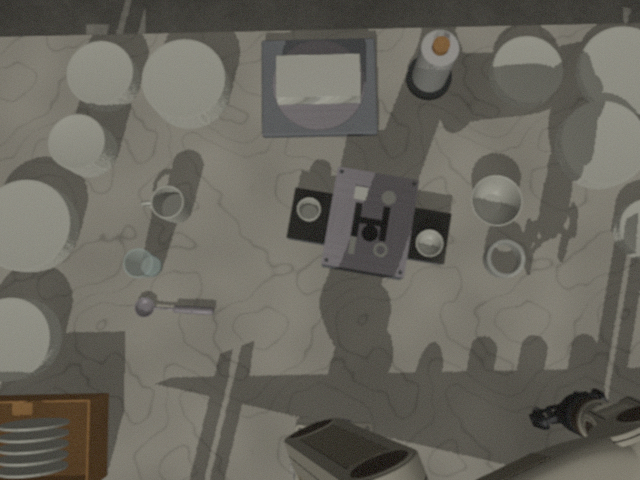

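```bash
python3 - <<'E'
import cv2,numpy as np
a=cv2.imread("pics/top0.png")[150:300,280:460]; b=cv2.imread("pics/scene0.png")[190:320,200:360]
for n,i in(("a",a),("b",b)):
    i=cv2.convertScaleAbs(cv2.resize(i,None,fx=4,fy=4,interpolation=cv2.INTER_CUBIC),alpha=1.5); cv2.imwrite(f"pics/z{n}.png",i)
E
```

```text
(no output)
```

View pics/za.png

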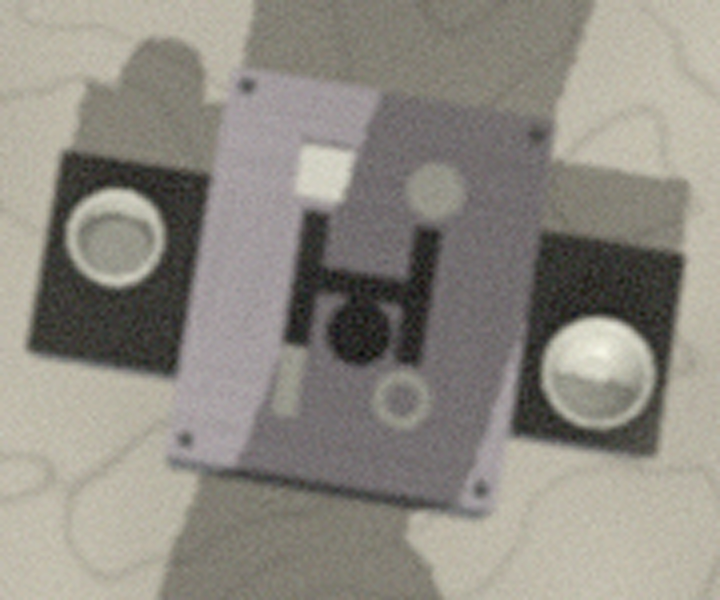

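View pics/zb.png

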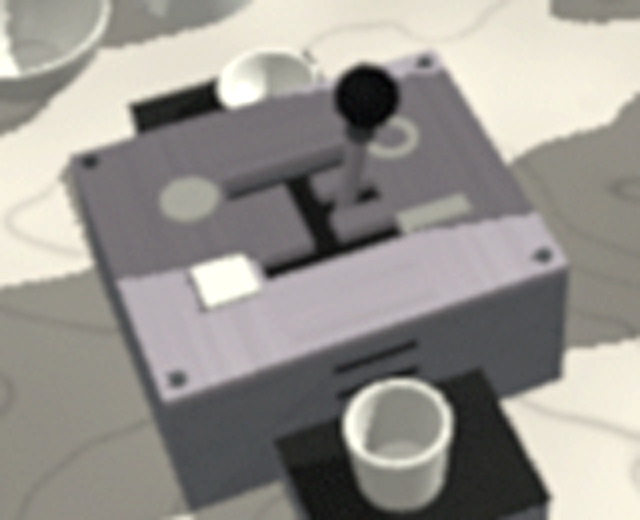

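```bash
cat > h.py <<'E'
import numpy as np,cv2
def ray(c,u,v):
    d=np.array([(u-c["cx"])/c["fx"],(v-c["cy"])/c["fy"],1]); R=c["R"]; return -R.T@c["t"],R.T@d
def onplane(c,u,v,z):
    o,d=ray(c,u,v); return o+d*(z-o[2])/d[2]
def tri(r1,r2):
    (o1,d1),(o2,d2)=r1,r2
    s=np.linalg.lstsq(np.stack([d1,-d2],1),o2-o1,rcond=None)[0]
    p,q=o1+s[0]*d1,o2+s[1]*d2; return (p+q)/2,np.linalg.norm(p-q)
def ball(c,u,v,r=9,th=45):
    g=cv2.GaussianBlur(c["img"],(0,0),.8).max(2).astype(float)
    m=(g<th).astype(np.uint8); m[:v-r]=0;m[v+r+1:]=0;m[:,:u-r]=0;m[:,u+r+1:]=0
    m=cv2.morphologyEx(m,cv2.MORPH_OPEN,cv2.getStructuringElement(2,(7,7)))
    cs,_=cv2.findContours(m,0,1); k=max(cs,key=cv2.contourArea)
    return cv2.minEnclosingCircle(k),cv2.contourArea(k)
E
python3 - <<'E'
from h import *
T=dict(np.load("pics/top0.npz"));S=dict(np.load("pics/scene0.npz"))
f=lambda a,b:(280+(a+.5)/4-.5,150+(b+.5)/4-.5)
for n,p,z in(("sq",(325,176),.113),("disc",(435,192),.113),("bar",(287,381),.113),("ring",(402,399),.113),
  ("s1",(247,85),.11),("s2",(537,133),.11),("s3",(184,440),.11),("s4",(481,488),.11)):
    print(n,onplane(T,*f(*p),z).round(4))
g=lambda a,b:(200+(a+.5)/4-.5,190+(b+.5)/4-.5)
for n,p,z in(("sq",(226,281),.113),("disc",(190,199),.113),("bar",(433,212),.113),("ring",(388,136),.113),
  ("s1",(177,379),.11),("s2",(90,161),.11),("s3",(542,256),.11),("s4",(425,62),.11)):
    print("S",n,onplane(S,*g(*p),z).round(4))
print(ball(T,370,233),ball(S,291,214))
(bt,_),_a=ball(T,370,233);(bs,_),_a=ball(S,291,214)
print(tri(ray(T,*bt),ray(S,*bs)), tri(ray(T,*f(358,332)),ray(S,*g(366,97))))
E
```

```text
sq [ 0.6493 -0.0776  0.113 ]
disc [ 0.6381 -0.1436  0.113 ]
bar [ 0.5255 -0.0516  0.113 ]
ring [ 0.5132 -0.1199  0.113 ]
s1 [ 0.7071 -0.0319  0.11  ]
s2 [ 0.6735 -0.2067  0.11  ]
s3 [0.4918 0.0106 0.11  ]
s4 [ 0.4593 -0.1654  0.11  ]
S sq [ 0.6539 -0.0764  0.113 ]
S disc [ 0.6406 -0.1437  0.113 ]
S bar [ 0.5289 -0.0535  0.113 ]
S ring [ 0.5168 -0.1211  0.113 ]
S s1 [ 0.7084 -0.0333  0.11  ]
S s2 [ 0.6742 -0.2084  0.11  ]
S s3 [0.495  0.0083 0.11  ]
S s4 [ 0.4602 -0.166   0.11  ]
(((369.28570556640625, 232.07142639160156), 8.251568794250488), 176.0) (((291.30645751953125, 214.88710021972656), 8.217517852783203), 174.5)
(array([ 0.54640826, -0.09142209,  0.18269246]), np.float64(0.00030636613663792946)) (array([ 0.5455926 , -0.09145668,  0.18521777]), np.float64(0.00222057936298259))
```

The bar sign marks the near, +y (left) slot, at za.png (287,381). The ball is in the parking leg at console (-38, 0), z about 0.185, which fits. The console centre is (0.5835, -0.099) with a yaw of -11°. I'll turn the tool so its x lies along console y and its y along console x, and shut the fingers.

```bash
cat > st.py <<'E'
from h import *
from scipy.spatial.transform import Rotation as Ro
C=np.array([.5835,-.0988]);yaw=-.192
ex=np.array([np.cos(yaw),np.sin(yaw)]);ey=np.array([-ex[1],ex[0]])
def con(p): d=np.array(p[:2])-C; return (1e3*np.array([d@ex,d@ey,p[2]])).round(1)
def show(bot):
    o=bot.get_obs();R=Ro.from_quat(o["tool_rot"]).as_matrix()
    print("t",o["clock"],"tcp con mm",con(o["eef_pos"]),"toolx yaw",np.degrees(np.arctan2(R[1,0],R[0,0])).round(2),"z",R[:,2].round(3),"F",o["ft_force"].round(1),"w",round(o["grip_width"],4),"q",o["joint_pos"].round(2))
    return o,R
E
python3 -m crank '[[[0,0,0,-9.9,255],[0,0,0,-9.9,255],[0,0,0,-9.9,255],[0,0,0,-9.9,255],[0,0,0,-9.9,255],[0,0,0,-9.9,255]]]'
python3 -c "
from st import *;from workcell import bot
show(bot)"
```

```text
clock: 0.85
eef_pos: [0.1671, -0.4681, 0.2271]
tool_rot: [0.76, 0.649, 0.002, -0.005]
ft_force: [0.5, -0.1, 0.7]
grip_width: 0.0001
t 0.85 tcp con mm [-338.3 -442.   227.1] toolx yaw 80.99 z [-0.003  0.009 -1.   ] F [ 0.5 -0.1  0.7] w 0.0001 q [-1.23  0.24 -0.    1.34 -0.    0.5 ]
```

```bash

python3 -m crank '[[[50,27,-2,1,255],[50,27,-2,1,255],[50,27,0,0,255],[50,27,0,0,255],[50,27,0,0,255],[50,27,0,0,255],[50,27,0,0,255],[45,24,0,0,255],[0,0,0,0,255]]]'
python3 -c "
from st import *;from workcell import bot
show(bot)"
```

```text
clock: 1.98
eef_pos: [0.4568, -0.1093, 0.2299]
tool_rot: [0.773, 0.635, 0.001, -0.007]
ft_force: [-1.2, 0.2, -0.1]
grip_width: 0.0003
t 1.975 tcp con mm [-122.3  -34.4  229.9] toolx yaw 78.78 z [-0.006  0.012 -1.   ] F [-1.2  0.2 -0.1] w 0.0003 q [-0.24  0.19 -0.07  1.33  0.01  1.53]
```

```bash

python3 -m crank '[[[34,22,0,0,255],[0,0,30,0,255],[0,0,32,0,255],[0,0,0,0,255]]]'
python3 - <<'E'
from st import *;from workcell import bot
show(bot)
for n in("scene","top"):
    c=bot.camera(n); np.savez(f"pics/{n}1.npz",**c)
    i=c["img"][150:300,280:460] if n=="top" else c["img"][170:300,220:380]
    cv2.imwrite(f"pics/{n}1.png",cv2.convertScaleAbs(cv2.resize(i,None,fx=4,fy=4,interpolation=2),alpha=1.5))
E
```

```text
clock: 2.48
eef_pos: [0.483, -0.0809, 0.1658]
tool_rot: [0.773, 0.634, -0.0, -0.007]
ft_force: [0.3, -0.2, 0.6]
grip_width: 0.0001
t 2.475 tcp con mm [-102.1   -1.7  165.8] toolx yaw 78.67 z [-0.01  0.01 -1.  ] F [ 0.3 -0.2  0.6] w 0.0001 q [-0.17  0.27 -0.13  1.18  0.01  1.6 ]
```

View pics/scene1.png

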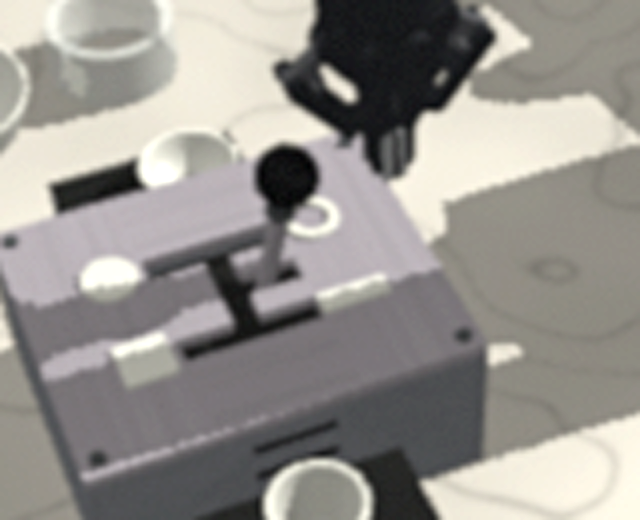

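View pics/top1.png

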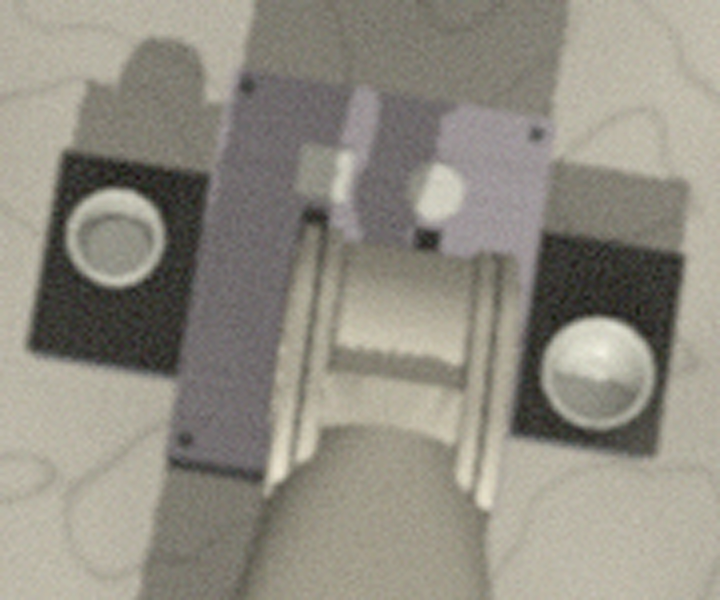

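```bash

python3 -m crank '[[[2,8,-6,0,255],[0,8,0,0,255],[0,6,0,0,255],[0,6,0,0,255],[0,6,0,0,255],[0,6,0,0,255],[0,6,0,0,255],[0,6,0,0,255],[0,6,0,0,255]]]'
cat > look.py <<'E'
from st import *;from workcell import bot
import sys
k=sys.argv[1]
show(bot)
c=bot.camera("scene"); np.savez(f"pics/scene{k}.npz",**c); i=c["img"][170:300,220:380]
cv2.imwrite(f"pics/scene{k}.png",cv2.convertScaleAbs(cv2.resize(i,None,fx=4,fy=4,interpolation=2),alpha=1.5))
E
python3 look.py 2
```

```text
clock: 3.7
eef_pos: [0.5472, -0.0924, 0.1792]
tool_rot: [0.774, 0.633, 0.003, -0.003]
ft_force: [-2.1, 0.0, 2.0]
grip_width: 0.0002
t 3.7 tcp con mm [-36.9  -0.7 179.2] toolx yaw 78.6 z [ 0.001  0.009 -1.   ] F [-2.1  0.   2. ] w 0.0002 q [-0.17  0.38  0.06  1.25  0.01  1.6 ]
```

View pics/scene2.png

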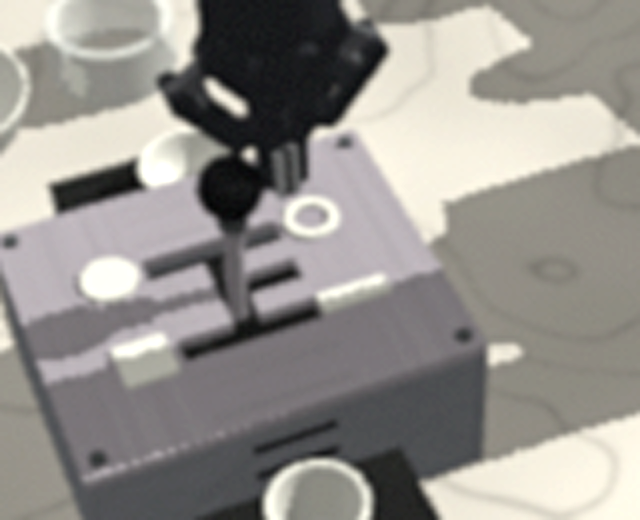

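```bash
cat >> h.py <<'E'
def zp(c,a,b,z): return onplane(c,220+(a+.5)/4-.5,170+(b+.5)/4-.5,z)
E
python3 - <<'E'
from st import *
S=dict(np.load("pics/scene2.npz"))
print(con(zp(S,229,188,.19)))
S=dict(np.load("pics/scene1.npz"))
print(con(zp(S,287,175,.186)))
E
```

```text
[ -4.   -0.5 190. ]
[-38.5  -1.2 186. ]
```

```bash

python3 -m crank '[[[0,3,0,0,255],[0,0,0,0,255]]]'
python3 look.py 3
python3 -m crank '[[[0,-15,0,0,255],[0,-20,0,0,255],[0,0,-10,0,255]]]'
python3 look.py 4
```

```text
clock: 4.0
eef_pos: [0.5513, -0.0933, 0.1788]
tool_rot: [0.774, 0.633, 0.003, -0.003]
ft_force: [-0.8, -0.2, 1.1]
grip_width: 0.0002
t 4.0 tcp con mm [-32.6  -0.8 178.8] toolx yaw 78.59 z [ 0.001  0.009 -1.   ] F [-0.8 -0.2  1.1] w 0.0002 q [-0.17  0.38  0.07  1.25  0.01  1.6 ]
clock: 4.42
eef_pos: [0.5167, -0.0865, 0.1881]
tool_rot: [0.774, 0.633, 0.003, -0.003]
ft_force: [-0.0, -0.4, -0.4]
grip_width: -0.0002
t 4.425 tcp con mm [-67.9  -0.7 188.1] toolx yaw 78.59 z [ 0.002  0.008 -1.   ] F [-0.  -0.4 -0.4] w -0.0002 q [-0.17  0.31 -0.02  1.24  0.01  1.6 ]
```

View pics/scene4.png

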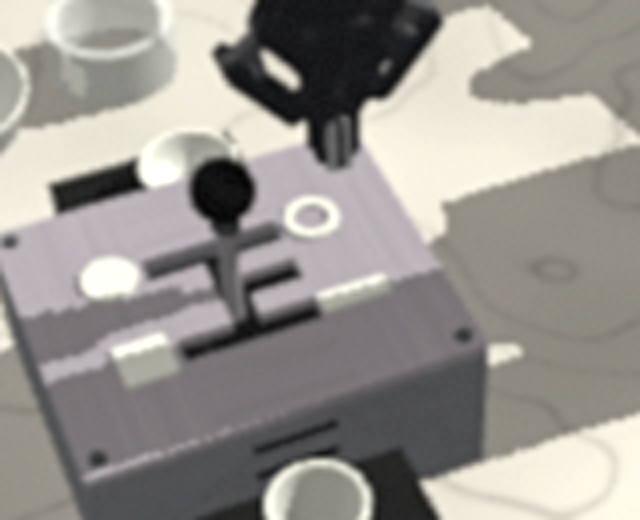

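```bash

python3 - <<'E'
from st import *
S=dict(np.load("pics/scene4.npz"))
print(con(zp(S,222,190,.19)))
E
python3 -m crank '[[[-30,0,0,0,255],[-28,0,0,0,255],[0,35,0,0,255],[0,33,0,0,255],[0,0,10,0,255],[0,0,0,0,255]]]'
python3 look.py 5
```

```text
[ 1.0e-01 -6.0e-01  1.9e+02]
clock: 5.22
eef_pos: [0.5829, -0.1615, 0.1844]
tool_rot: [0.774, 0.633, 0.009, 0.005]
ft_force: [-0.4, 0.6, 0.3]
grip_width: 0.0001
t 5.225 tcp con mm [ 11.4 -61.7 184.4] toolx yaw 78.6 z [ 0.02   0.004 -1.   ] F [-0.4  0.6  0.3] w 0.0001 q [-0.27  0.46  0.19  1.29  0.01  1.5 ]
```

View pics/scene5.png

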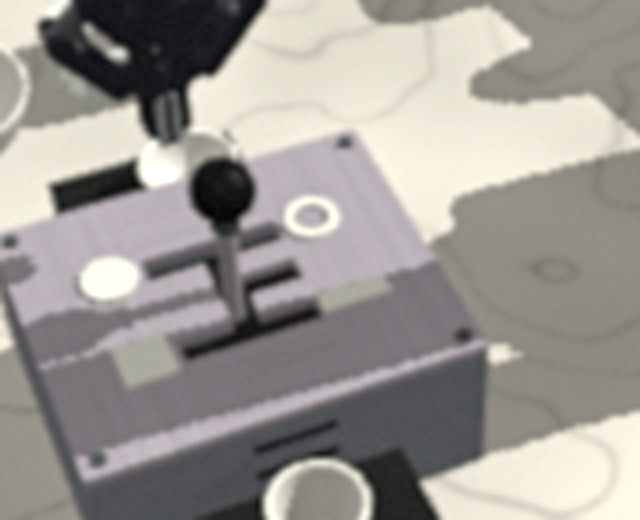

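```bash

python3 -m crank '[[[0,-10,9,0,255],[0,0,0,0,255]]]'
python3 -c "
from st import *;from workcell import bot
show(bot)"
python3 -m crank '[[[9,0,0,0,255],[9,0,0,0,255],[9,0,0,0,255],[7,0,0,0,255],[7,0,0,0,255],[7,0,0,0,255],[7,0,0,0,255]]]'
python3 look.py 6
```

```text
clock: 5.52
eef_pos: [0.5728, -0.1592, 0.1767]
tool_rot: [0.774, 0.633, 0.009, 0.006]
ft_force: [1.8, 0.1, 0.7]
grip_width: -0.0001
t 5.525 tcp con mm [  1.  -61.3 176.7] toolx yaw 78.62 z [ 0.022  0.003 -1.   ] F [1.8 0.1 0.7] w -0.0001 q [-0.28  0.44  0.14  1.26  0.01  1.49]
clock: 6.4
eef_pos: [0.5852, -0.1026, 0.1797]
tool_rot: [0.774, 0.633, 0.01, 0.008]
ft_force: [-0.6, -0.0, 0.1]
grip_width: 0.0001
t 6.4 tcp con mm [  2.4  -3.4 179.7] toolx yaw 78.61 z [ 0.025  0.    -1.   ] F [-0.6 -0.   0.1] w 0.0001 q [-0.18  0.43  0.14  1.26  0.    1.59]
```

View pics/scene6.png

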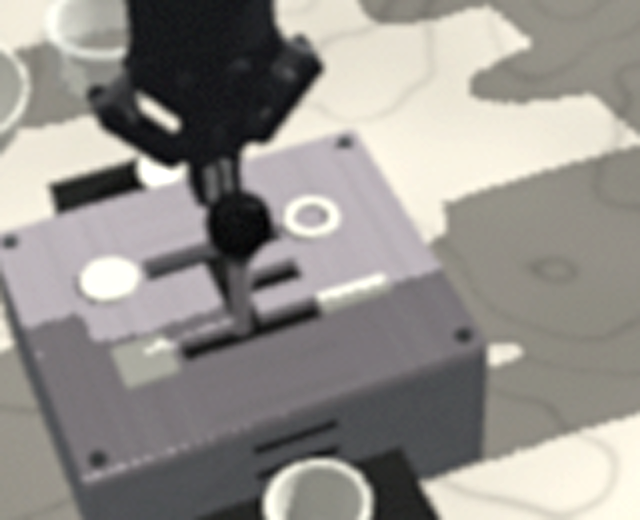

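```bash

python3 - <<'E'
from st import *
S=dict(np.load("pics/scene6.npz"))
print(con(zp(S,239,224,.188)))
E
python3 -m crank '[[[7,-1,2,0,255],[7,-1,2,0,255],[7,0,2,0,255],[7,0,0,0,255]]]'
python3 look.py 7
```

```text
[  0.   26.1 188. ]
clock: 6.95
eef_pos: [0.5894, -0.0723, 0.173]
tool_rot: [0.774, 0.633, 0.01, 0.008]
ft_force: [-0.2, -2.8, -1.9]
grip_width: 0.0001
t 6.95 tcp con mm [  0.7  27.1 173. ] toolx yaw 78.62 z [ 0.025  0.001 -1.   ] F [-0.2 -2.8 -1.9] w 0.0001 q [-0.12  0.44  0.13  1.24  0.    1.65]
```

View pics/scene7.png

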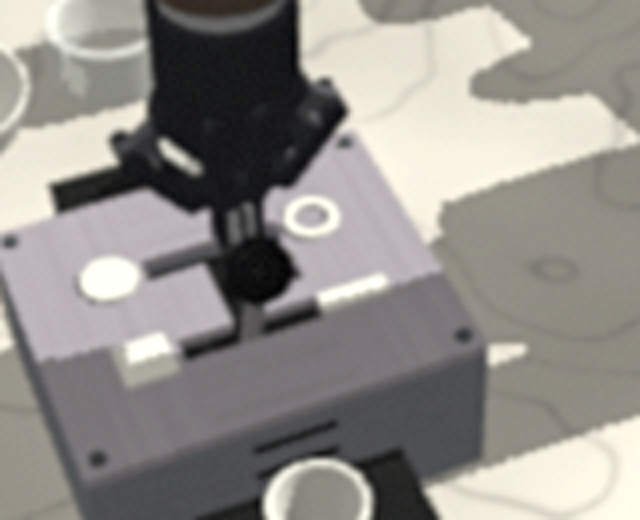

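```bash

python3 - <<'E'
from st import *
S=dict(np.load("pics/scene7.npz"))
print(con(zp(S,261,268,.181)))
E
python3 -m crank '[[[-20,0,0,0,255],[-20,0,-10,0,255],[0,0,0,0,255]]]'
python3 look.py 8
```

```text
[ -1.3  55.5 181. ]
clock: 7.38
eef_pos: [0.5811, -0.113, 0.1836]
tool_rot: [0.773, 0.634, 0.011, 0.007]
ft_force: [0.5, -0.4, 0.2]
grip_width: -0.0002
t 7.375 tcp con mm [  0.4 -14.4 183.6] toolx yaw 78.69 z [ 0.026  0.002 -1.   ] F [ 0.5 -0.4  0.2] w -0.0002 q [-0.2   0.43  0.14  1.26  0.01  1.57]
```

View pics/scene8.png

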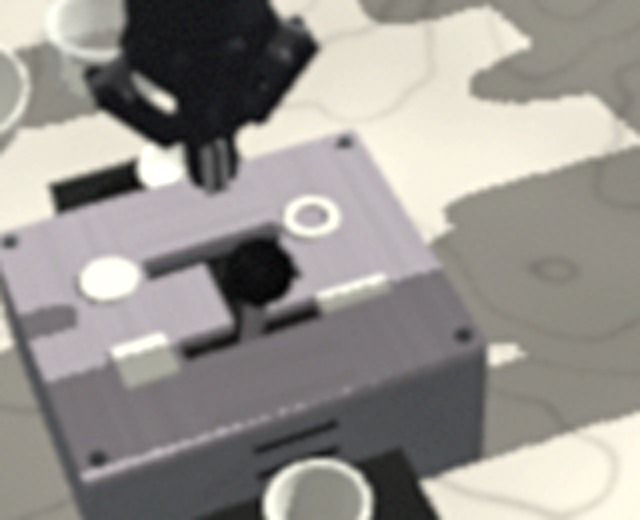

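```bash

python3 -m crank '[[[0,30,0,0,255],[0,28,0,0,255],[0,0,0,0,255],[25,0,0,0,255],[24,0,0,0,255],[22,0,0,0,255],[0,0,0,0,255]]]'
python3 look.py 9
```

```text
clock: 8.3
eef_pos: [0.6494, -0.0527, 0.1847]
tool_rot: [0.774, 0.633, 0.01, 0.004]
ft_force: [0.4, -0.5, -0.6]
grip_width: -0.0003
t 8.3 tcp con mm [ 55.9  57.9 184.7] toolx yaw 78.55 z [ 0.021  0.006 -1.   ] F [ 0.4 -0.5 -0.6] w -0.0003 q [-0.08  0.55  0.35  1.35  0.01  1.69]
```

View pics/scene9.png

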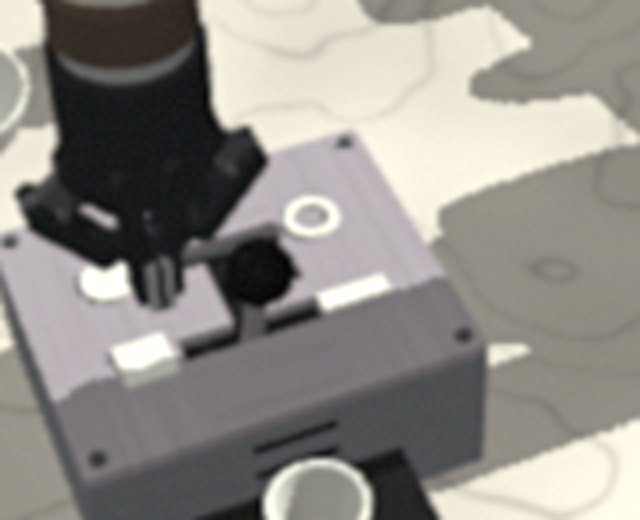

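```bash

python3 -m crank '[[[0,0,14,0,255],[0,-6,0,0,255],[0,-6,0,0,255],[0,-6,0,0,255],[0,-6,0,0,255],[0,-6,0,0,255],[0,-6,0,0,255],[0,-6,0,0,255]]]'
python3 look.py 10
```

```text
clock: 9.35
eef_pos: [0.6063, -0.0474, 0.1698]
tool_rot: [0.776, 0.631, 0.011, 0.006]
ft_force: [1.7, -0.5, -1.6]
grip_width: -0.0
t 9.35 tcp con mm [ 12.6  54.8 169.8] toolx yaw 78.29 z [ 0.024  0.004 -1.   ] F [ 1.7 -0.5 -1.6] w -0.0 q [-0.08  0.47  0.17  1.25  0.01  1.69]
```

View pics/scene10.png

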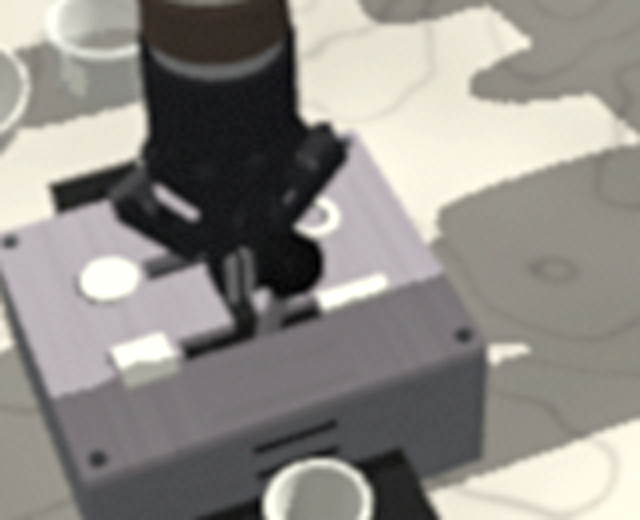

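```bash

python3 -m crank '[[[1,-6,2,0,255],[1,-6,2,0,255],[0,-6,2,0,255],[0,-6,0,0,255],[0,-5,0,0,255]]]'
python3 look.py 11
```

```text
clock: 10.02
eef_pos: [0.5758, -0.039, 0.1626]
tool_rot: [0.775, 0.631, 0.01, 0.006]
ft_force: [1.8, -0.5, -1.6]
grip_width: -0.0
t 10.025 tcp con mm [-18.9  57.3 162.6] toolx yaw 78.3 z [ 0.023  0.003 -1.   ] F [ 1.8 -0.5 -1.6] w -0.0 q [-0.07  0.41  0.06  1.2   0.    1.7 ]
```

View pics/scene11.png

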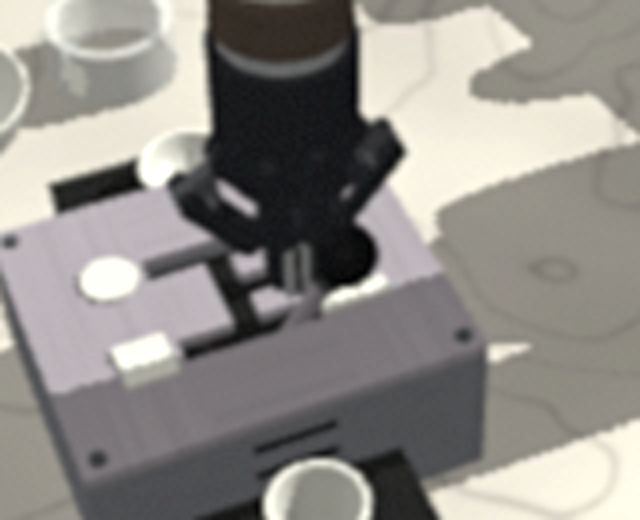

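```bash

python3 -m crank '[[[0,-4,0,0,255],[0,-3,0,0,255]]]'
python3 -m crank '[[[0,-2,0,0,255]]]'
python3 look.py 12
```

```text
clock: 10.32
eef_pos: [0.5685, -0.0375, 0.1622]
tool_rot: [0.775, 0.631, 0.01, 0.006]
ft_force: [5.7, -0.9, -2.9]
grip_width: 0.0002
clock: 10.45
eef_pos: [0.5681, -0.0375, 0.1625]
tool_rot: [0.776, 0.631, 0.011, 0.008]
ft_force: [7.9, -2.2, -3.1]
grip_width: 0.0
t 10.45 tcp con mm [-26.8  57.2 162.5] toolx yaw 78.28 z [ 0.027  0.002 -1.   ] F [ 7.9 -2.2 -3.1] w 0.0 q [-0.07  0.39  0.04  1.19  0.    1.71]
```

View pics/scene12.png

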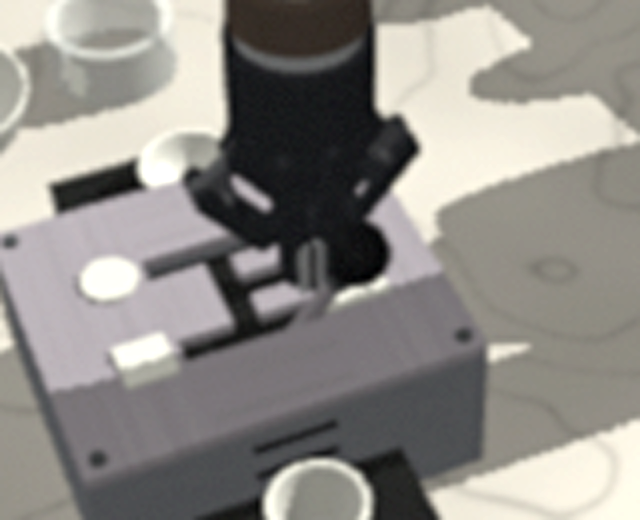

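The TCP stopped at x = -26.8, where about -27 was expected, and the force is rising to 8 N, so the lever is at the end of the slot. Next I'll back off, rise clear and check.

```bash

python3 -m crank '[[[0,10,0,0,255],[0,20,0,0,255],[0,0,-30,0,255],[0,0,-40,0,255],[0,0,-40,0,255],[-50,0,0,0,255],[-50,0,0,0,255],[-50,0,0,0,255],[-50,0,0,0,255],[-50,0,0,0,255],[0,0,0,0,255]]]'
python3 look.py 13
python3 - <<'E'
from workcell import bot
from st import *
c=bot.camera("top");np.savez("pics/top13.npz",**c)
cv2.imwrite("pics/top13.png",cv2.convertScaleAbs(cv2.resize(c["img"][150:300,280:460],None,fx=4,fy=4,interpolation=2),alpha=1.5))
cv2.imwrite("pics/topfull13.png",c["img"])
E
```

```text
clock: 11.88
eef_pos: [0.5423, -0.2932, 0.2721]
tool_rot: [0.774, 0.633, 0.008, 0.001]
ft_force: [-1.6, 1.1, -0.6]
grip_width: -0.0002
t 11.875 tcp con mm [  -3.4 -198.7  272.1] toolx yaw 78.55 z [ 0.013  0.009 -1.   ] F [-1.6  1.1 -0.6] w -0.0002 q [-0.5   0.47  0.44  1.53  0.01  1.27]
```

View pics/scene13.png

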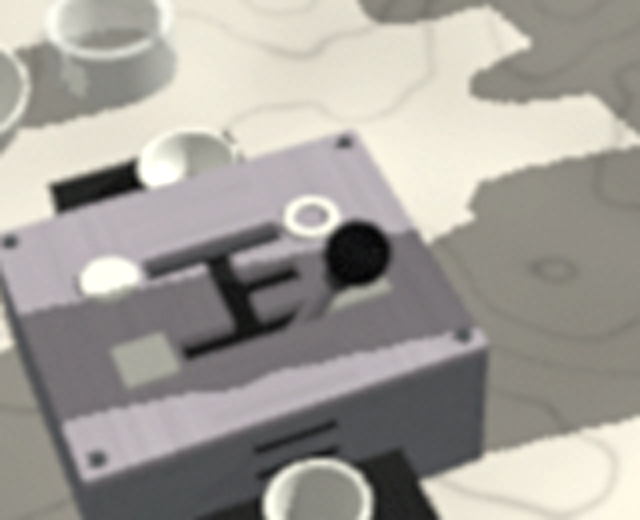

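View pics/top13.png

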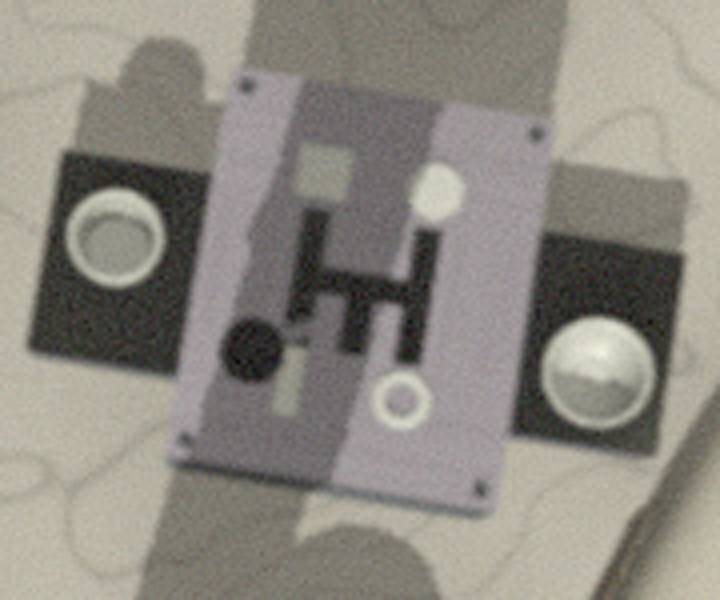

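View pics/topfull13.png

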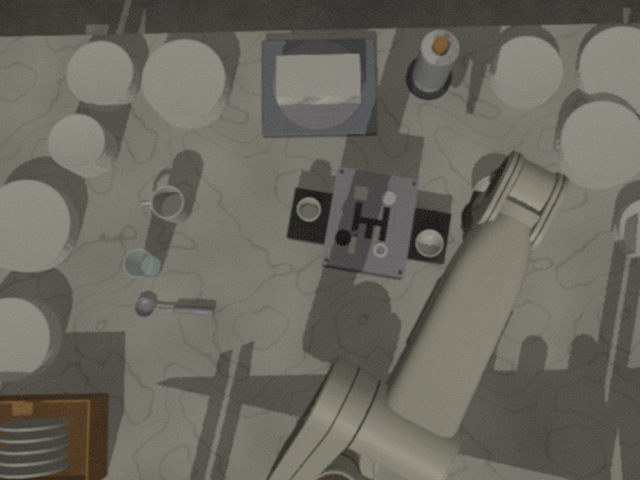

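```bash

python3 - <<'E'
from st import *
S=dict(np.load("pics/scene13.npz"));T=dict(np.load("pics/top13.npz"))
f=lambda a,b:(280+(a+.5)/4-.5,150+(b+.5)/4-.5)
bs=ray(S,220+358.5/4-.5,170+252.5/4-.5);bt=ray(T,*f(252,350))
p,e=tri(bt,bs);print(con(p),e)
print(con(onplane(T,*f(252,350),.17)),con(zp(S,358,252,.17)))
(c1,_),a1=ball(T,342,237);(c2,_),a2=ball(S,309,232);print(c1,a1,c2,a2);p,e=tri(ray(T,*c1),ray(S,*c2));print(con(p),e)
T0=dict(np.load("pics/top0.npz"))
d=cv2.GaussianBlur(cv2.absdiff(T0["img"],T["img"]),(0,0),1.5).max(2);print([d[190:225,292:325].max(),d[225:260,412:446].max()])
E
```

```text
[-57.6  57.9 171.8] 0.0016155555059338867
[-58.1  58.3 170. ] [-57.5  55.9 170. ]
(342.8333435058594, 237.27777099609375) 147.0 (308.8636474609375, 234.13636779785156) 176.5
[-57.2  57.4 166.6] 0.0017796236507038954
[np.uint8(8), np.uint8(17)]
```

```bash
python3 -c "
from workcell import bot
print(bot.job_done())"
```

```text
the job is handed in; nothing more can be done
None
```

The lever is home in the slot marked with the long bar sign (near side, +y), and I've handed the job in. With shut fingers I pushed only the ball: out of the parking leg, left along the cross channel, then back down the near leg. Then I let go and moved the arm clear.

- **Fully home:** On the last push the arm stalled at the slot end. The force rose from about 2 N to 8 N and the tool moved only 0.4 mm on a 2 mm command.
- **Ball position:** After release, the two cameras together put the ball at console (-57.6, 57.9, 172) mm; home is (-60, 57, 170). The x reading is about 2.4 mm short. The two views differ by up to 4 mm on the bar sign itself, so I put this down to calibration and trusted the stall. I did not push a second time.
- **Everything else:** By eye, the cup, dish, mug, tumbler and spoon are where they began. A before/after image comparison showed almost no change at the cup. It showed a small one at the dish, which I took for shadow. The bowl was half hidden and the tape roll fully hidden by the arm in the last top view; both are partly visible and look unmoved in the other.
- **Limits:** The highest wrist force I read was under 10 N, and the clock was about 12 s at hand-in.

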